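# Load the ultrasonic cleaner's basket evenly and hang it in the tank

## Task

Stand the three steel parts pots with brass lids upright in the wire basket, spread so that it will hang level (the big one weighs as much as the two small ones), setting each down gently and without shoving the light basket along the cabinet. Then swing its handle up, lift it level by the handle and lower it gently into the ultrasonic cleaner's tank until both end lips rest on the rim; let go and leave the other things where they are.

Things in the scene. Friction and masses are not known exactly. Their poses are not given: they have to be found in the camera images.
- pot_big: the big parts pot: a closed slotted steel cylinder with a knurled brass lid, standing upright, 50 mm diameter, 60 mm high with its lid, about 0.26 kg; origin at the centre of its underside, z along the cylinder
- pot_a: small parts pot: the same kind of lidded steel cylinder, 36 mm diameter, 60 mm high with its lid, about 0.13 kg, so two of them weigh as much as the big one; origin at the centre of its underside, z along the cylinder
- pot_b: the other small parts pot, the same as pot_a
- basket: light steel wire basket, 0.26 kg with its handle. Origin at the centre of its underside, y along its length, x across. Inside 160 mm (y) by 100 mm (x), walls 38 mm high, 3 mm thick. At each end (+y, -y) a flat lip 70 mm wide and 4 mm thick sticks out to y = +-107 mm, its underside 36 mm above the basket's underside: the basket hangs in the tank by these two lips
- basket_floor (a point): centre of the basket's inner floor, 3.5 mm above its underside; axes as the basket's
- handle_pivot (a point): middle of the line along the basket's x about which the handle swings, 75 mm above the basket's underside, half way along it; axes as the basket's. An ear (18 mm wide strip, 82 mm high) on the middle of each long side, at x = +-54 mm, carries the handle, so a lifted basket hangs freely from the ears and dips towards its heavier end
- handle (a joint): angle of the basket's swing handle, a wire U with arms 105 mm long, 58 mm to each side of the middle: 0 folded down level over the basket's -y end (its start, on a stop), 1.57 upright, 1.75 at the upper stop. It swings almost freely and, let go, falls to a stop
- handle_grip (a point): centre of the black grip sleeve on the middle of the handle's bar: 14 mm diameter, 64 mm long, along the basket's x, turning freely on the bar. Folded, it lies 105 mm from the pivot line towards the basket's -y, 22 mm beyond the end wall, 75 mm above the basket's underside; upright, 180 mm above the underside
- cleaner: ultrasonic cleaner standing fixed on the cabinet: white casing 174 mm (x) by 252 mm (y) by 96 mm high with control panel on its -x side, and an empty steel tank let into its top. Origin at the centre of its underside
- tank_mouth (a point): centre of the tank's mouth, level with the rim, 96 mm above the cabinet top; axes as the cleaner's. The mouth is 182 mm (y) by 128 mm (x), the tank 57 mm deep. The basket goes in lengthwise along y, either way round, 7 mm clear at each end and 8 mm at the sides, and hangs by its lips on the short edges, its underside 36 mm below the rim
- pickle_jar: bystander: small blue jar with white lid, 50 mm across, 54 high
- rouge_pot: bystander: small red jar with white lid, 40 mm across, 38 high
- slide_gauge: bystander: brass slide gauge lying flat, 35 x 115 x 10 mm

How it is judged (in metres and radians):
On the way, in this order (a step that is already met when the one before it is completed fails the run):
1. the three pots stand upright on the basket's floor, let go, with the basket still standing on the cabinet (x of pot_big in the frame of basket_floor between -0.045 and 0.045 m and y of pot_big in the frame of basket_floor between -0.075 and 0.075 m and z of each of pot_big, pot_a, pot_b in the frame of basket_floor below 0.007 m and angle between the z axis of each of pot_big, pot_a, pot_b and the z axis of basket, either way round below 0.12 rad and x of pot_a in the frame of basket_floor between -0.045 and 0.045 m and y of pot_a in the frame of basket_floor between -0.075 and 0.075 m and x of pot_b in the frame of basket_floor between -0.045 and 0.045 m and y of pot_b in the frame of basket_floor between -0.075 and 0.075 m and contact force between the fingers and pot_big below 0.1 N and contact force between the fingers and pot_a below 0.1 N and contact force between the fingers and pot_b below 0.1 N and height (world z) of basket below 0.006 m and angle between basket's own z axis and vertical below 0.05 rad), for 0.2 s.
2. the basket, with the three pots standing in it, hangs by its handle at least 5 cm above the cabinet and level within 0.13 rad (x of pot_big in the frame of basket_floor between -0.045 and 0.045 m and y of pot_big in the frame of basket_floor between -0.075 and 0.075 m and z of each of pot_big, pot_a, pot_b in the frame of basket_floor below 0.007 m and angle between the z axis of each of pot_big, pot_a, pot_b and the z axis of basket, either way round below 0.12 rad and x of pot_a in the frame of basket_floor between -0.045 and 0.045 m and y of pot_a in the frame of basket_floor between -0.075 and 0.075 m and x of pot_b in the frame of basket_floor between -0.045 and 0.045 m and y of pot_b in the frame of basket_floor between -0.075 and 0.075 m and height (world z) of basket above 0.05 m and angle between basket's own z axis and vertical below 0.13 rad and value of joint handle above 1.2 rad and contact force between the fingers and basket above 1 N), for 0.4 s.
At the end, for the whole second after the job is handed in: the basket hangs in the tank by both lips: within 15 mm of the middle of the mouth, its underside 31 to 41 mm below the rim, level within 0.04 rad, at rest; the three pots stand upright (within 0.12 rad) on its floor, at rest (x of pot_big in the frame of basket_floor between -0.045 and 0.045 m and y of pot_big in the frame of basket_floor between -0.075 and 0.075 m and z of each of pot_big, pot_a, pot_b in the frame of basket_floor below 0.007 m and angle between the z axis of each of pot_big, pot_a, pot_b and the z axis of basket, either way round below 0.12 rad and x of pot_a in the frame of basket_floor between -0.045 and 0.045 m and y of pot_a in the frame of basket_floor between -0.075 and 0.075 m and x of pot_b in the frame of basket_floor between -0.045 and 0.045 m and y of pot_b in the frame of basket_floor between -0.075 and 0.075 m and angle between basket's own z axis and vertical below 0.04 rad and horizontal distance between basket and tank_mouth below 0.015 m and z of basket in the frame of tank_mouth between -0.041 and -0.031 m and angle between the y axis of basket and the y axis of cleaner, either way round below 0.15 rad and linear speed of each of basket, pot_big, pot_a, pot_b below 0.02 m/s); the robot touches nothing.
It fails at once if the basket is shoved more than 3 cm along the cabinet (distance of basket from where it was at the start of the episode above 0.03 m and height (world z) of basket below 0.004 m).
It fails at once if the basket tips by more than 0.35 rad (angle between basket's own z axis and vertical above 0.35 rad).
It fails at once if a pot is dropped or knocked over (it moves faster than 0.5 m/s out of the fingers while the basket stands on the cabinet, or tips by more than 0.6 rad) ((contact force between the fingers and pot_big below 0.1 N and linear speed of pot_big above 0.5 m/s and height (world z) of basket below 0.01 m) or (contact force between the fingers and pot_a below 0.1 N and linear speed of pot_a above 0.5 m/s and height (world z) of basket below 0.01 m) or (contact force between the fingers and pot_b below 0.1 N and linear speed of pot_b above 0.5 m/s and height (world z) of basket below 0.01 m) or angle between any of pot_big, pot_a, pot_b's own z axis and vertical above 0.6 rad).
It fails at once if the basket is dropped (it moves faster than 0.5 m/s out of the fingers) (contact force between the fingers and basket below 0.1 N and linear speed of basket above 0.5 m/s).
It fails at once if one of the other things is moved by more than 3 cm (distance of any of pickle_jar, rouge_pot, slide_gauge from where it was at the start of the episode above 0.03 m).
It also fails if it takes over 72 s, if anything falls off the work surface, if the arm or the gripper's body presses on something with over 40 N, if the wrist force passes 120 N, or if a joint passes its speed limit or range.

## Robot

A 6-joint arm with a two-finger parallel gripper is mounted at the origin on a cart in front of the work surface, level with it; the furniture and walls round the work are solid. World frame = base frame: x ahead of the robot, y to its left, z up, the work surface at z = 0. Lengths are in mm, angles in rad, forces in N, time in s.
With the tool pointing down it reaches from about 350 to 975 mm from the base axis. Payload 17.4 kg.
Tool frame: the origin (TCP) lies midway between the tips of the shut fingers; the grasp point (between the pads) lies 19 mm behind it; z points along the fingers, y is the line along which they close (so a half turn about z gives the same grasp; the last joint's range is limited). The gripper opens to 85 mm and grips with 20 to 120 N. Pads are 22 mm wide; open, the fingers measure 114 mm over their backs; the gripper's body (76 mm by 85 mm) begins 54 mm behind the grasp point. The pads swing forward as they close: fully open they stand 13 mm farther back than shut.
Start: joints at [-1.288, 0.116, 1.442, -0, 1.584, -0.038], TCP at [212.836, -640.573, 231.303] pointing down, gripper open.
Joint ranges: [-2.83, 2.83], [-0.83, 2.19], [0.07, 2.5], [-1.14, 4.28], [0.01, 3], [-2.97, 2.97]. Speed limits (rad/s): [1.89, 1.89, 2.22, 3.14, 3.14, 3.14].

## Interface

Orientations are given as a unit quaternion [w, x, y, z].
In Python, from bench import * gives the robot as it stands. The module is installed in compiled form; this text tells all that it offers.
- The arm moves only by the shell command python3 -m handwheel 'ROWS' [FORCE]. ROWS is text: rows parted by semicolons, each of 7 numbers parted by spaces: the shift along the tool's x, y, z in mm, then the turn, a rotation vector about the tool's x, y, z in rad, then the opening, from -1 (shut) to 1 (fully open). A call has 1 to 8 rows; each row is the pose to reach, as a shift and turn from the pose commanded when the call began, along the tool's axes at that moment; what a row does not reach only later rows make up. A row lasts 1/8 s, in which the tool goes at most 62.5 mm and 10.7 degrees, less where a joint would pass 70% of its speed; a pose out of reach is approached as far as the arm can. A call with a gripper value outside its range is refused whole. The fingers move at their own pace and stop on an object; FORCE is the grip in N (left out, the last holds). Time passes only in rows, so rows that repeat a pose let the fingers close. It gives the time, the measured TCP pose, the force, the opening and the grip force at its end, in the units of the state.
- get_state(): the state, without advancing time (a new reading comes with each control period).
- camera(name): name is "scene" or "side" or "wrist"; returns the picture (384x512x3 uint8, blue, green, red); there is no depth.
- camera_model(name): a dict with "K" (3x3 intrinsics, pixels), "pose" (4x4, takes a point from camera to world coordinates). Camera axes: x right, y down, z forward; pixel columns grow to the right and rows downward; lengths in mm; the calibration is good to about 2 mm. A picture is of the moment at which its call begins: read the wrist's pose just before it. camera_model takes no time and is no camera call; for the wrist camera it gives the pose at the moment of the call.
- hand_in(): hands the job in; it is judged then, once.
The state is a dict: "time": time; "joint_pos": joint angles; "joint_vel": joint speeds; "tau": joint torques, N m; "ee_pos": TCP position; "tool_rot": TCP orientation; "wrist_force": force on the tool from outside, world axes, zero at the start; "moment": the same for the moment, N m; "finger_gap": opening from 0.0 (shut) to 1.0 (fully open); "finger_force": force on a finger pad.
Only numpy, scipy, OpenCV 4.12 (cv2) and the standard library are available. Lean on these libraries where they do the work, as an engineer would, in place of code of your own. Each camera call takes 0.05 s, during which the arm holds its last target. There are 200 camera calls.

## Working session

There is one attempt and no reset: what is moved stays moved. The work goes in short steps, Python scripts to look and compute and a shell command to move; the robot and the scene stay as the last step left them, time stands still between calls to the robot, and variables do not carry over. Pictures are saved under pics/ and viewed, at most 10 in all, crops included, and the job is handed in when it is done.

```bash
mkdir -p pics
python3 - <<'E'
from bench import *
import cv2
s=get_state();print(s)
for n in("scene","side"):
    im=camera(n);cv2.imwrite(f"pics/{n}0.png",im);m=camera_model(n);print(n,m["K"],m["pose"])
im=camera("wrist");cv2.imwrite("pics/wrist0.png",im);print(camera_model("wrist"))
a=cv2.imread("pics/scene0.png");b=cv2.imread("pics/side0.png")
E
```

```text
{'time': 0.0, 'joint_pos': array([-1.28779688e+00,  1.16491647e-01,  1.44230486e+00,  2.39261632e-05,
        1.58400898e+00, -3.78202689e-02]), 'joint_vel': array([ 0.00068954,  0.00120394, -0.00023025, -0.00026557,  0.00134132,
       -0.00034513]), 'tau': array([ 6.24268519e-03, -7.31969905e+01, -6.32498360e+01,  3.41315790e-04,
        6.22662381e-03,  8.51246710e-06]), 'ee_pos': array([ 212.78490366, -640.36583631,  230.53377733]), 'tool_rot': array([-6.03328529e-04,  9.87161697e-01,  1.59722936e-01, -6.22819596e-05]), 'wrist_force': array([ 0.1601898 ,  0.65292911, -0.44832556]), 'moment': array([-0.01815906,  0.02429141,  0.04681892]), 'finger_force': 0.0, 'finger_gap': 1.0025958725563844}
scene [[465.1080905    0.         265.09195497]
 [  0.         465.1080905  187.82136396]
 [  0.           0.           1.        ]] [[ 9.77400907e-01 -1.16743340e-01  1.76234107e-01  3.36699243e+02]
 [-2.10835803e-01 -5.98898379e-01  7.72572971e-01 -8.15990959e+02]
 [ 1.53535717e-02 -7.92269982e-01 -6.09977495e-01  7.79851249e+02]
 [ 0.00000000e+00  0.00000000e+00  0.00000000e+00  1.0000000
[... 219 characters left out ...]
0e-02 -5.05160166e-01  8.59236203e-01 -7.08209589e+02]
 [ 1.40529033e-02 -8.61390894e-01 -5.07748208e-01  5.19308354e+02]
 [ 0.00000000e+00  0.00000000e+00  0.00000000e+00  1.00000000e+00]]
{'K': array([[325.0137399 ,   0.        , 256.97695144],
       [  0.        , 325.0137399 , 192.45764662],
       [  0.        ,   0.        ,   1.        ]]), 'pose': array([[ 3.14455095e-01, -9.00681679e-01, -2.99817455e-01,
         2.91350330e+02],
       [-9.49271981e-01, -2.98637190e-01, -9.84811416e-02,
        -6.14634492e+02],
       [-8.36482488e-04,  3.15576206e-01, -9.48899867e-01,
         3.71810120e+02],
       [ 0.00000000e+00,  0.00000000e+00,  0.00000000e+00,
         1.00000000e+00]])}
```

View pics/scene0.png

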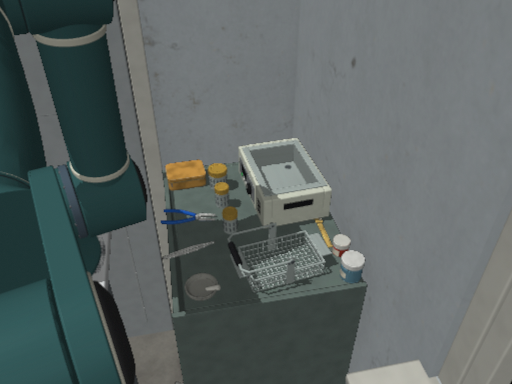

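View pics/side0.png

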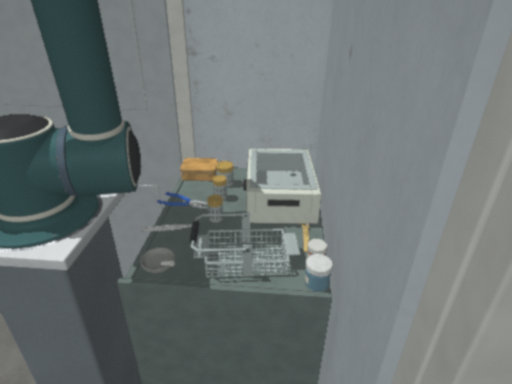

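Scene and side both show the same layout. In scene, the brass lids are at about (218,172) for the big pot, then (221,188) and (230,213). The basket is near (280,260) with its grip at (237,255), so its -y end faces world -x. The cleaner is near (285,180). I'll zoom in and measure.

```bash
cat > h.py <<'E'
import cv2,numpy as np
from bench import *
def ray(n,u,v,M=None):
    m=M or camera_model(n);P=m["pose"];d=P[:3,:3]@np.linalg.inv(m["K"])@np.array([u,v,1.]);return P[:3,3],d
def plane(n,u,v,z,M=None):
    c,d=ray(n,u,v,M);return c+d*(z-c[2])/d[2]
def proj(n,p,M=None):
    m=M or camera_model(n);P=m["pose"];q=m["K"]@(P[:3,:3].T@(np.array(p)-P[:3,3]));return q[:2]/q[2]
def tri(a,b): # closest point between rays (c,d)
    (c1,d1),(c2,d2)=a,b;t=np.linalg.lstsq(np.c_[d1,-d2],c2-c1,rcond=None)[0];p,q=c1+d1*t[0],c2+d2*t[1];return (p+q)/2,np.linalg.norm(p-q)
E
python3 - <<'E'
from h import *
for n in("scene","side"):
    im=cv2.imread(f"pics/{n}0.png");hsv=cv2.cvtColor(im,cv2.COLOR_BGR2HSV)
    m=cv2.inRange(hsv,(12,110,90),(28,255,255))
    k,l,st,c=cv2.connectedComponentsWithStats(m)
    for i in range(1,k):
        if st[i,4]>25: print(n,st[i],c[i].round(1),plane(n,*c[i],55).round(0))
a=cv2.imread("pics/scene0.png")[125:305,150:390];b=cv2.imread("pics/side0.png")[140:300,130:340]
cv2.imwrite("pics/sz.png",cv2.resize(a,None,fx=3.3,fy=3.3,interpolation=cv2.INTER_CUBIC))
cv2.imwrite("pics/dz.png",cv2.resize(b,None,fx=3.7,fy=3.7,interpolation=cv2.INTER_CUBIC))
E
```

```text
scene [165 160  41  30 967] [185.2 174. ] [351. 201.  55.]
scene [208 163  19  15 229] [216.9 169.9] [436. 204.  55.]
scene [214 182  15  13 149] [221.2 187.9] [436. 123.  55.]
scene [223 207  14  13 156] [229.3 213.1] [442.  22.  55.]
scene [315 219  18  28 144] [323.2 232.2] [641. -85.  55.]
side [181 159  51  26 828] [205.3 169.2] [385. 179.  55.]
side [209 196  12  10 106] [214.5 200.5] [440.  20.  55.]
```

View pics/sz.png

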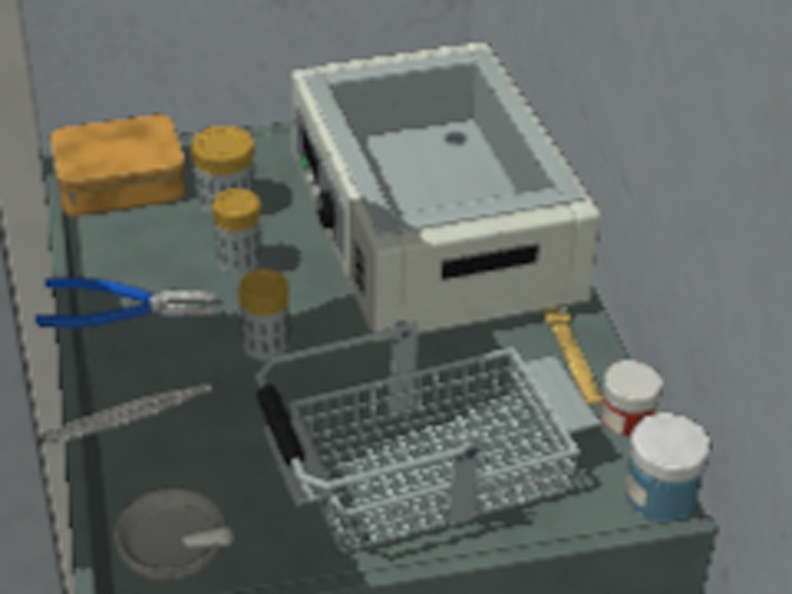

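View pics/dz.png

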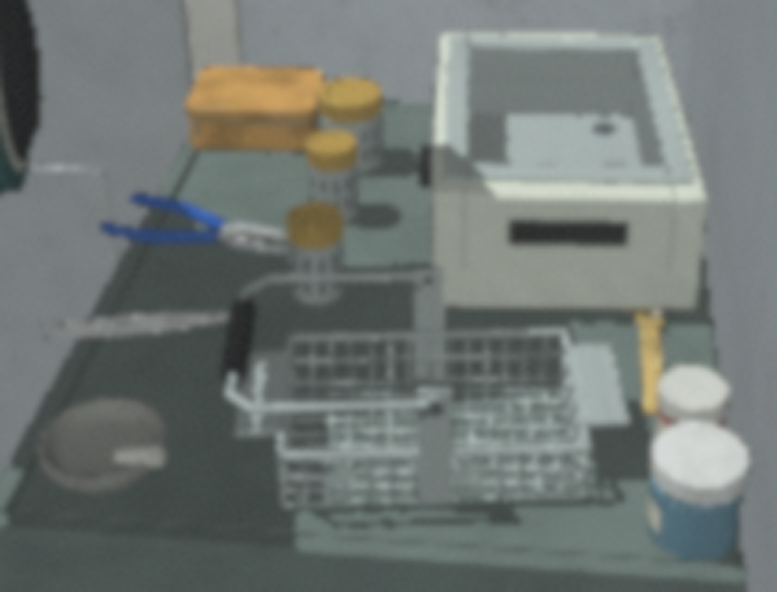

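The crops show the three brass-lidded pots in a column beside the cleaner. The handle is folded over the basket's world -x end, with the black grip at crop (279,424) in scene and (239,335) in side. The ears are at (404,340)/(466,465) in scene and (428,280)/(435,405) in side. Next I'll compute the geometry.

Run:
```python
from h import *
S=lambda u,v:(150+(u+.5)/3.3-.5,125+(v+.5)/3.3-.5)
D=lambda u,v:(130+(u+.5)/3.7-.5,140+(v+.5)/3.7-.5)
def both(name,s,d): 
    p,e=tri(ray("scene",*S(*s)),ray("side",*D(*d)));print(name,p.round(0),round(e,1))
both("eartop far",(404,323),(428,268))
both("eartop near",(466,449),(435,393))
both("grip",(279,424),(239,335))
both("ridge far-lip corner far",(548,360),(615,345))
both("far-lip corner near",(598,422),(630,420))
for n,pts in(("s",[(293,72),(488,44),(598,210),(372,240)]),("d",[(440,33),(660,35),(706,190),(435,185)])):
    for p in pts: 
        q=S(*p) if n=="s" else D(*p); print(n,"casing",plane("scene" if n=="s" else "side",*q,96).round(0)[:2])
for n,pts in(("s",[(328,82),(476,64),(553,197),(412,218)]),("d",[(470,48),(640,50),(662,178),(472,180)])):
    for p in pts: 
        q=S(*p) if n=="s" else D(*p); print(n,"mouth",plane("scene" if n=="s" else "side",*q,96).round(0)[:2])
both("pot1lid",(265,284),(315,217));both("pot2",(237,202),(331,142));both("potB",(223,140),(352,90))
for p in [(557,318),(590,400)]: print("gauge",plane("scene",*S(*p),5).round(0))
both("red lid",(632,380),(693,385)); both("blue lid",(669,440),(699,450))
```

```text
eartop far [525. -67.  86.] 2.8
eartop near [ 539. -182.   85.] 3.9
grip [ 429. -136.   81.] 0.5
ridge far-lip corner far [634. -59.  30.] 4.2
far-lip corner near [ 642. -141.   44.] 0.8
s casing [502. 244.]
s casing [672. 257.]
s casing [690.  18.]
s casing [520.  15.]
d casing [500. 241.]
d casing [670. 256.]
d casing [689.  21.]
d casing [520.  10.]
s mouth [528. 224.]
s mouth [654. 228.]
s mouth [662.  39.]
s mouth [554.  35.]
d mouth [525. 216.]
d mouth [654. 227.]
d mouth [662.  33.]
d mouth [543.  18.]
pot1lid [442.  18.  64.] 3.0
pot2 [436. 116.  65.] 2.7
potB [437. 205.  62.] 2.1
gauge [663.   7.   5.]
gauge [660. -82.   5.]
red lid [ 678. -107.   44.] 0.9
blue lid [ 675. -181.   61.] 0.9
```

The basket centre is about (532,-125) with its +y axis near 7° from world x. The cleaner centre is about (596,133) with its y axis near 94°. The pots are at (442,19), (436,118) and (437,205). Next I'll move above them for a wrist view.

```bash
cat >> h.py <<'E'
from scipy.spatial.transform import Rotation as R
def to(x,y,z,yaw,s=None):
    "print shift+turn in tool axes from the measured pose to TCP x,y,z pointing down, tool-x yaw in deg"
    s=s or get_state();q=s["tool_rot"];A=R.from_quat([q[1],q[2],q[3],q[0]])
    a=np.radians(yaw);B=R.from_matrix(np.array([[np.cos(a),np.sin(a),0],[np.sin(a),-np.cos(a),0],[0,0,-1]]))
    print("t",round(s["time"],2),"at",s["ee_pos"].round(1),"yaw",np.degrees(np.arctan2(*A.as_matrix()[[1,0],0])).round(1),"gap",round(s["finger_gap"],3),"F",s["wrist_force"].round(1),"ff",round(s["finger_force"],1))
    print("->",A.inv().apply(np.array([x,y,z])-s["ee_pos"]).round(1),(A.inv()*B).as_rotvec().round(3))
E
python3 -m handwheel '50 -66 -13 0 0 -0.17 1;100 -132 -25 0 0 -0.34 1;150 -198 -37 0 0 -0.51 1;200 -264 -50 0 0 -0.68 1;250 -330 -62 0 0 -0.85 1;300 -396 -75 0 0 -1.02 1;350 -462 -87 0 0 -1.19 1;400 -528 -100 0 0 -1.37 1' 30
python3 -c "
from h import *
to(420,-40,380,97)"
```

```text
time: 1.15
ee_pos: [371.9, -170.5, 306.1]
tool_rot: [0.0, 0.661, 0.75, 0.0]
wrist_force: [1.0, -1.0, 0.4]
finger_gap: 1.001
finger_force: 0.0
t 1.15 at [ 371.9 -170.5  306.1] yaw 97.2 gap 1.001 F [ 1.  -1.   0.4] ff 0.0
-> [123.5  64.1 -73.9] [0.    0.    0.003]
```

```bash
python3 -m handwheel '62 32 -37 0 0 0 1;123 64 -74 0 0 0 1;123 64 -74 0 0 0 1;123 64 -74 0 0 0 1;123 64 -74 0 0 0 1'
python3 - <<'E'
from h import *
import pickle
m=camera_model("wrist");im=camera("wrist");cv2.imwrite("pics/w1.png",im);pickle.dump(m,open("w1.pkl","wb"))
for p in [(442,19,60),(436,118,60),(437,205,60),(532,-125,0),(429,-136,75),(596,133,96)]: print(p,proj("wrist",p,m).round(0))
cv2.imwrite("pics/w1b.png",cv2.resize(im,(800,600),interpolation=cv2.INTER_CUBIC))
E
```

```text
time: 1.78
ee_pos: [420.5, -43.0, 379.1]
tool_rot: [-0.0, 0.663, 0.748, -0.0]
wrist_force: [0.6, 0.6, -0.9]
finger_gap: 1.001
finger_force: 0.0
(442, 19, 60) [277. 101.]
(436, 118, 60) [283.  21.]
(437, 205, 60) [294. -61.]
(532, -125, 0) [316. 194.]
(429, -136, 75) [254. 209.]
(596, 133, 96) [423.  19.]
```

View pics/w1b.png

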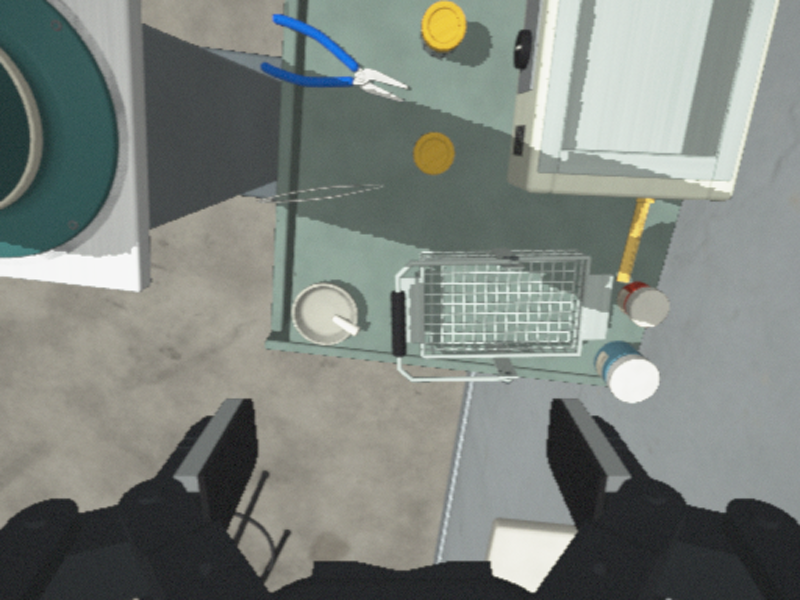

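The wrist view (800-wide) shows two small lids at (434,153) and (444,26). The basket rim corners are near (420,257), (588,255), (581,355) and (423,357), with the grip at (399,323). The cleaner's front edge is at the upper right. Now I'll convert these to positions.

Run:
```python
from h import *
import pickle
m=pickle.load(open("w1.pkl","rb"));im=cv2.imread("pics/w1.png");hsv=cv2.cvtColor(im,cv2.COLOR_BGR2HSV)
k,l,st,c=cv2.connectedComponentsWithStats(cv2.inRange(hsv,(18,130,60),(32,255,255)))
for i in range(1,k):
    if st[i,4]>80: print("yellow",st[i],plane("wrist",*c[i],60,m).round(1))
g=cv2.inRange(hsv,(0,0,0),(180,255,45));g[:175]=0;g[235:]=0;g[:,:245]=0;g[:,268:]=0
ys,xs=np.nonzero(g);(cx,cy),wh,an=cv2.minAreaRect(np.c_[xs,ys].astype(np.float32));print("grip",cx,cy,wh,an,plane("wrist",cx,cy,75,m).round(1))
f=lambda u,v:((u+.5)*.64-.5,(v+.5)*.64-.5)
for z,pts in((38,[(421,259),(588,256),(581,355),(424,357)]),(82,[(512,257),(506,380)]),(75,[(399,293),(399,355),(397,275),(399,372)])):
    for p in pts: print(z,p,plane("wrist",*f(*p),z,m).round(1)[:2])
for p in [(525,191),(734,197)]: print("casing front corners z96",plane("wrist",*f(*p),96,m).round(1)[:2])
for p in [(553,151),(718,156)]: print("mouth",plane("wrist",*f(*p),96,m).round(1)[:2])
```

```text
yellow [270   1  28  32 722] [435.9 122.7  60. ]
yellow [265  85  26  27 541] [441.6  23.9  60. ]
yellow [395 127  23  53 347] [634.1 -28.3  60. ]
grip 255.2306671142578 206.6134796142578 (39.00128173828125, 5.493137836456299) 87.1375961303711 [ 429.9 -131.3   75. ]
38 (421, 259) [444.8 -76.5]
38 (588, 256) [605.6 -54.2]
38 (581, 355) [ 623.  -158.1]
38 (424, 357) [ 461.5 -179.7]
82 (512, 257) [521.5 -54.7]
82 (506, 380) [ 538.3 -174.4]
75 (399, 293) [ 426.4 -101.9]
75 (399, 355) [ 433.7 -163.8]
75 (397, 275) [422.6 -85.1]
75 (399, 372) [ 435.8 -181.7]
casing front corners z96 [518.2   4.2]
casing front corners z96 [690.2  19.9]
mouth [534.3  37.9]
mouth [666.8  49.9]
```

Wrist and fixed views agree to about 5 mm: basket centre about (533.5,-117), y-axis yaw 7.7°; small pots near (441.5,22) and (436,121). I'll go above pot 1 with the fingers closing along the basket's y and check from closer.

```bash
python3 -c "
from h import *
to(441.5,22,125,97.7)"
```

```text
t 1.82 at [420.4 -43.3 379.1] yaw 96.8 gap 1.002 F [ 0.2 -0.7 -0.7] ff 0.0
-> [ 62.3  28.9 254. ] [-0.001 -0.    -0.015]
```

```bash
python3 -m handwheel '16 8 60 0 0 0 0.3;31 15 120 0 0 0 0.3;47 22 180 0 0 0 0.3;62 29 230 0 0 0 0.3;62 29 254 0 0 -0.015 0.3;62 29 254 0 0 -0.015 0.3;62 29 254 0 0 -0.015 0.3'
cat >> h.py <<'E'
def lids(z=60,save=None):
    m=camera_model("wrist");im=camera("wrist")
    if save: cv2.imwrite(save,im)
    hsv=cv2.cvtColor(im,cv2.COLOR_BGR2HSV)
    k,l,st,c=cv2.connectedComponentsWithStats(cv2.inRange(hsv,(18,130,60),(32,255,255)))
    for i in range(1,k):
        if st[i,4]>300:
            u=[st[i,0],st[i,0]+st[i,2]-1];v=[st[i,1],st[i,1]+st[i,3]-1]
            print("yellow",st[i],plane("wrist",*c[i],z,m).round(1),"left/right x",plane("wrist",u[0],c[i][1],z,m).round(1),plane("wrist",u[1],c[i][1],z,m).round(1),"top/bot",plane("wrist",c[i][0],v[0],z,m).round(1),plane("wrist",c[i][0],v[1],z,m).round(1))
E
python3 -c "
from h import *
to(441.5,22,22,97.7)
lids(60,'pics/w2.png')"
```

```text
time: 2.7
ee_pos: [442.4, 21.7, 127.0]
tool_rot: [0.0, 0.658, 0.753, 0.0]
wrist_force: [0.1, 1.0, 0.6]
finger_gap: 0.647
finger_force: 0.0
t 2.7 at [442.4  21.7 127. ] yaw 97.6 gap 0.647 F [0.1 1.  0.6] ff 0.0
-> [  0.4  -1.  105. ] [ 0.001  0.    -0.001]
yellow [ 237   14   60   67 3085] [435.9 123.9  60. ] left/right x [418.8 121.6  60. ] [453.1 126.2  60. ] top/bot [433.5 140.9  60. ] [438.5 105.7  60. ]
yellow [ 229  176   52   53 2154] [441.4  26.6  60. ] left/right x [424.4  24.3  60. ] [458.8  28.9  60. ] top/bot [439.  45.  60.] [443.9   7.6  60. ]
yellow [457 275  26  38 385] [611.5 -22.   60. ] left/right x [601.6 -23.3  60. ] [620.2 -20.9  60. ] top/bot [606.9  -9.1  60. ] [618.  -40.7  60. ]
```

View pics/w2.png

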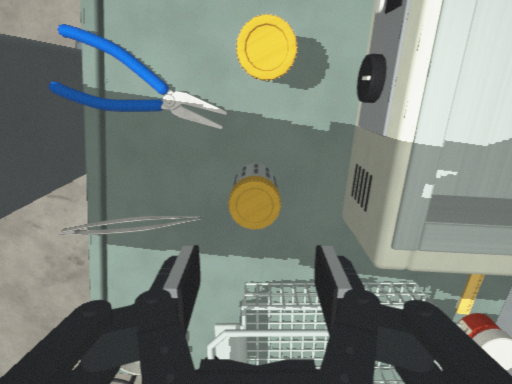

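The close-up shows pot 1's lid at (255,203), seen from its +y side, and pot 2's lid at (267,47). Nothing is in the fingers' way. Pot 1 is at about (441.4,24.5) and pot 2 at (436,123.3). I'll descend and grip pot 1.

```bash
python3 -m handwheel '2.4 -0.6 30 0 0 0 0.3;2.4 -0.6 60 0 0 0 0.3;2.4 -0.6 85 0 0 0 0.3;2.4 -0.6 105 0 0 0 0.3;2.4 -0.6 105 0 0 0 0.3;2.4 -0.6 105 0 0 0 -0.6;2.4 -0.6 105 0 0 0 -0.6;2.4 -0.6 105 0 0 0 -0.6' 25
python3 -m handwheel '0 0 0 0 0 0 -0.6;0 0 0 0 0 0 -0.6'
```

```text
time: 3.75
ee_pos: [442.1, 24.6, 22.4]
tool_rot: [0.001, 0.658, 0.753, 0.001]
wrist_force: [-1.3, -0.6, 7.3]
finger_gap: 0.415
finger_force: 25.2
time: 4.0
ee_pos: [442.0, 24.6, 22.4]
tool_rot: [0.001, 0.658, 0.753, 0.001]
wrist_force: [-1.1, -1.4, 7.3]
finger_gap: 0.413
finger_force: 25.2
```

```bash
python3 -m handwheel '0 0 -20 0 0 0 -0.6;0 0 -65 0 0 0 -0.6;0 0 -112 0 0 0 -0.6;-50 10 -112 0 0 0 -0.6;-100 20 -112 0 0 0 -0.6;-145 30 -112 0 0 0 -0.6;-174 35.5 -112 0 0 0 -0.6;-174 35.5 -112 0 0 0 -0.6'
python3 -m handwheel '0 0 0 0 0 0 -0.6;0 0 0 0 0 0 -0.6'
python3 - <<'E'
from h import *
to(500.8,-143.6,26,97.7)
m=camera_model("wrist");im=camera("wrist");cv2.imwrite("pics/w3.png",im)
import pickle;pickle.dump(m,open("w3.pkl","wb"))
E
```

```text
time: 5.0
ee_pos: [500.0, -144.6, 133.1]
tool_rot: [0.0, 0.659, 0.752, -0.0]
wrist_force: [0.4, 0.3, -1.2]
finger_gap: 0.42
finger_force: 25.4
time: 5.25
ee_pos: [499.7, -142.3, 133.0]
tool_rot: [0.0, 0.657, 0.753, 0.0]
wrist_force: [-1.2, -0.0, -0.6]
finger_gap: 0.416
finger_force: 25.4
t 5.25 at [ 499.7 -142.3  133. ] yaw 97.8 gap 0.416 F [-1.2 -0.  -0.6] ff 25.4
-> [ -1.5   0.9 107. ] [0.    0.    0.001]
```

View pics/w3.png

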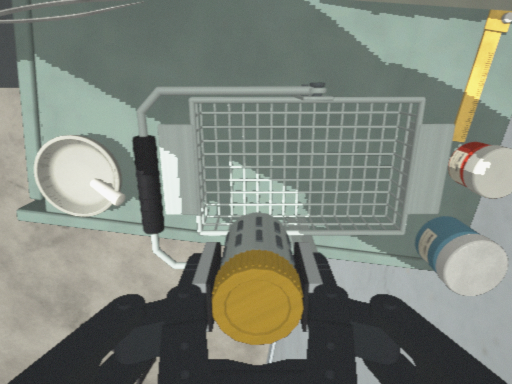

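The picture shows the pot in the fingers, lid at (259,302). The basket rim corners are at (191,99), (424,98), (405,233) and (199,233), with the grip at (148,185).

Run:
```python
from h import *
import pickle
m=pickle.load(open("w3.pkl","rb"));P=lambda u,v,z:plane("wrist",u,v,z,m)[:2].round(1)
q=[P(u,v,38) for u,v in((191,99),(424,98),(405,233),(199,233))];print(q,np.mean(q,0).round(1))
print("grip",P(148,185,75),P(146,138,75),P(152,232,75),"lid",P(259,302,171),"ear",P(320,88,82))
```

```text
[array([445.9, -77.4]), array([607.1, -54.8]), array([ 622.7, -157.4]), array([ 459.5, -179.4])] [ 533.8 -117.2]
grip [ 429.2 -131.5] [ 427.1 -101.5] [ 432.9 -164.4] lid [ 501.3 -138.5] ear [525.6 -58.7]
```

```bash
python3 -m handwheel '-1.5 1 30 0 0 0 -0.6;-1.5 1 60 0 0 0 -0.6;-1.5 1 80 0 0 0 -0.6;-1.5 1 90 0 0 0 -0.6;-1.5 1 97 0 0 0 -0.6;-1.5 1 101 0 0 0 -0.6;-1.5 1 104 0 0 0 -0.6;-1.5 1 104 0 0 0 -0.6'
```

```text
time: 6.3
ee_pos: [501.0, -144.4, 28.9]
tool_rot: [0.0, 0.658, 0.753, 0.0]
wrist_force: [0.9, 0.0, -1.5]
finger_gap: 0.412
finger_force: 25.4
```

```bash
python3 -m handwheel '0 0 1.5 0 0 0 -0.6;0 0 3 0 0 0 -0.6;0 0 3 0 0 0 -0.6'
```

```text
time: 6.68
ee_pos: [501.1, -144.4, 25.9]
tool_rot: [0.0, 0.658, 0.753, 0.0]
wrist_force: [0.0, 0.1, -0.3]
finger_gap: 0.418
finger_force: 25.6
```

```bash
python3 -m handwheel '0 0 0.7 0 0 0 -0.6;0 0 0.7 0 0 0 -0.6;0 0 0.7 0 0 0 0.08;0 0 0.7 0 0 0 0.08;0 0 0.7 0 0 0 0.08;0 0 -10 0 0 0 0.08;0 0 -50 0 0 0 0.08;0 0 -110 0 0 0 0.08'
python3 - <<'E'
from h import *
to(436,123,127,97.7)
E
```

```text
time: 7.68
ee_pos: [500.1, -144.0, 136.4]
tool_rot: [-0.001, 0.658, 0.753, -0.0]
wrist_force: [0.8, -0.0, -0.1]
finger_gap: 0.537
finger_force: 0.0
t 7.67 at [ 500.1 -144.   136.4] yaw 97.7 gap 0.537 F [ 0.8 -0.  -0.1] ff 0.0
-> [273.2 -27.6   9.7] [-0.002 -0.001  0.001]
```

```bash
python3 -m handwheel '45 -5 3 0 0 0 0.3;100 -10 6 0 0 0 0.3;155 -16 9 0 0 0 0.3;210 -21 9 0 0 0 0.3;255 -25 9 0 0 0 0.3;272.5 -27.5 9 0 0 0 0.3;272.5 -27.5 9 0 0 0 0.3;272.5 -27.5 9 0 0 0 0.3'
python3 - <<'E'
from h import *
to(436,123,22,97.7)
lids(60)
E
```

```text
time: 8.68
ee_pos: [437.3, 121.5, 127.2]
tool_rot: [0.0, 0.658, 0.753, 0.0]
wrist_force: [0.3, -0.7, -0.9]
finger_gap: 0.648
finger_force: 0.0
t 8.68 at [437.3 121.5 127.2] yaw 97.7 gap 0.648 F [ 0.3 -0.7 -0.9] ff 0.0
-> [  1.7  -1.1 105.2] [0. 0. 0.]
yellow [  67    0  166   64 9231] [364.2 224.8  60. ] left/right x [315.  218.1  60. ] [409.4 230.9  60. ] top/bot [363.7 239.1  60. ] [364.8 205.9  60. ]
yellow [ 231   37   81   86 5452] [435.9 206.   60. ] left/right x [411.9 202.7  60. ] [459.9 209.2  60. ] top/bot [432.4 229.2  60. ] [439.6 181.1  60. ]
yellow [ 228  175   52   53 2152] [435.4 126.9  60. ] left/right x [418.4 124.6  60. ] [452.8 129.2  60. ] top/bot [433.  145.4  60. ] [437.9 108.   60. ]
```

```bash
python3 -m handwheel '2.5 -1.5 30 0 0 0 0.3;2.5 -1.5 60 0 0 0 0.3;2.5 -1.5 85 0 0 0 0.3;2.5 -1.5 105 0 0 0 0.3;2.5 -1.5 105 0 0 0 0.3;2.5 -1.5 105 0 0 0 -0.6;2.5 -1.5 105 0 0 0 -0.6;2.5 -1.5 105 0 0 0 -0.6' 25
python3 -m handwheel '0 0 0 0 0 0 -0.6;0 0 0 0 0 0 -0.6;0 0 -20 0 0 0 -0.6;0 0 -65 0 0 0 -0.6;0 0 -115 0 0 0 -0.6;0 0 -115 0 0 0 -0.6'
python3 -c "
from h import *
to(494.9,-100,137,97.7)"
```

```text
time: 9.72
ee_pos: [435.8, 124.2, 22.8]
tool_rot: [0.001, 0.658, 0.753, 0.001]
wrist_force: [0.2, -3.7, 6.4]
finger_gap: 0.417
finger_force: 25.6
time: 10.48
ee_pos: [436.7, 124.7, 140.9]
tool_rot: [0.002, 0.658, 0.753, 0.003]
wrist_force: [0.1, -0.2, -2.2]
finger_gap: 0.415
finger_force: 25.4
t 10.47 at [436.7 124.7 140.9] yaw 97.7 gap 0.415 F [ 0.1 -0.2 -2.2] ff 25.4
-> [-230.5   27.4    3.9] [ 0.006 -0.001  0.001]
```

```bash
python3 -m handwheel '-40 5 1 0 0 0 -0.6;-90 11 2 0 0 0 -0.6;-140 17 4 0 0 0 -0.6;-190 23 4 0 0 0 -0.6;-220 26 4 0 0 0 -0.6;-230.5 27.4 4 0 0 0 -0.6;-230.5 27.4 4 0 0 0 -0.6;-230.5 27.4 4 0 0 0 -0.6'
python3 - <<'E'
from h import *
to(494.9,-100,26,97.7)
E
```

```text
time: 11.48
ee_pos: [493.2, -99.5, 132.5]
tool_rot: [-0.0, 0.657, 0.753, 0.0]
wrist_force: [0.2, 0.4, -1.3]
finger_gap: 0.414
finger_force: 25.4
t 11.47 at [493.2 -99.5 132.5] yaw 97.8 gap 0.414 F [ 0.2  0.4 -1.3] ff 25.4
-> [ -0.8   1.7 106.5] [-0.    -0.     0.001]
```

```bash
python3 - <<'E'
from h import *
for n in("scene","side"):
    hsv=cv2.cvtColor(camera(n),cv2.COLOR_BGR2HSV)
    print(n,"expect",proj(n,(501,-144,63)).round(0))
    k,l,st,c=cv2.connectedComponentsWithStats(cv2.inRange(hsv,(12,110,70),(30,255,255)))
    for i in range(1,k):
        if st[i,4]>60 and 200<c[i][0]<310: print(n,st[i],c[i].round(1),plane(n,*c[i],58.5).round(0))
E
python3 -m handwheel '-0.8 1.7 30 0 0 0 -0.6;-0.8 1.7 60 0 0 0 -0.6;-0.8 1.7 80 0 0 0 -0.6;-0.8 1.7 90 0 0 0 -0.6;-0.8 1.7 97 0 0 0 -0.6;-0.8 1.7 101 0 0 0 -0.6;-0.8 1.7 104 0 0 0 -0.6;-0.8 1.7 104 0 0 0 -0.6'
```

```text
scene expect [269. 257.]
scene [208 163  19  15 233] [217.  169.9] [436. 199.  58.]
scene [255 201  17  15 212] [263.1 207.9] [524.  21.  58.]
scene [262 251  17  15 206] [269.6 258.1] [ 503. -144.   58.]
side expect [230. 242.]
side [203 159  11  13 100] [207.9 165.3] [389. 197.  58.]
side [220 182  16  13 177] [227.5 187.8] [463.  77.  58.]
side [221 238  18   9 136] [229.5 242.4] [ 500. -139.   58.]
time: 12.58
ee_pos: [495.2, -101.0, 28.9]
tool_rot: [0.0, 0.658, 0.753, 0.0]
wrist_force: [0.0, -0.4, -1.4]
finger_gap: 0.415
finger_force: 25.4
```

```bash
python3 -m handwheel '0 0 1.5 0 0 0 -0.6;0 0 2.8 0 0 0 -0.6;0 0 3.4 0 0 0 -0.6;0 0 3.4 0 0 0 0.08;0 0 3.4 0 0 0 0.08;0 0 3.4 0 0 0 0.08;0 0 -8 0 0 0 0.08;0 0 -50 0 0 0 0.08'
python3 -m handwheel '0 0 -40 0 0 0 0.08;0 0 -65 0 0 0 0.3'
python3 -c "
from h import *
to(436,205,145,187.7)"
```

```text
time: 13.58
ee_pos: [494.1, -100.7, 78.1]
tool_rot: [-0.002, 0.658, 0.753, -0.001]
wrist_force: [0.3, 0.2, 1.2]
finger_gap: 0.542
finger_force: 0.0
time: 13.82
ee_pos: [495.6, -101.1, 146.8]
tool_rot: [0.001, 0.658, 0.753, 0.001]
wrist_force: [0.3, -0.5, -0.2]
finger_gap: 0.651
finger_force: 0.0
t 13.82 at [ 495.6 -101.1  146.8] yaw 97.7 gap 0.651 F [ 0.3 -0.5 -0.2] ff 0.0
-> [311.3 -17.9   1.4] [ 1.00e-03  3.00e-03 -1.57e+00]
```

```bash
python3 -m handwheel '40 -2 1 0 0 -0.18 0.5;80 -5 1 0 0 -0.36 0.5;120 -7 1 0 0 -0.54 0.5;160 -9 1 0 0 -0.72 0.5;200 -12 1 0 0 -0.9 0.5;240 -14 1 0 0 -1.08 0.5;275 -16 1 0 0 -1.26 0.5;311 -18 1 0 0 -1.44 0.5'
python3 -c "
from h import *
to(436,205,140,187.7)"
```

```text
time: 14.82
ee_pos: [435.2, 205.9, 143.7]
tool_rot: [0.0, -0.005, 1.0, 0.0]
wrist_force: [0.4, 0.2, 0.6]
finger_gap: 0.748
finger_force: 0.0
t 14.82 at [435.2 205.9 143.7] yaw -179.4 gap 0.748 F [0.4 0.2 0.6] ff 0.0
-> [-0.8 -1.   3.7] [ 0.     0.001 -0.124]
```

```bash
python3 -m handwheel '-0.8 -1 4 0 0 -0.124 0.5;-0.8 -1 4 0 0 -0.124 0.5;-0.8 -1 4 0 0 -0.124 0.5'
python3 -c "
from h import *
to(436,205,22,187.7)
lids(60)"
```

```text
time: 15.2
ee_pos: [436.4, 203.5, 139.3]
tool_rot: [0.0, -0.062, 0.998, 0.0]
wrist_force: [0.6, -0.7, 0.7]
finger_gap: 0.747
finger_force: 0.0
t 15.2 at [436.4 203.5 139.3] yaw -172.8 gap 0.747 F [ 0.6 -0.7  0.7] ff 0.0
-> [  0.3   1.5 117.3] [ 0.     0.001 -0.01 ]
yellow [  275     3   127   157 16782] [348.4 243.2  60. ] left/right x [353.2 204.8  60. ] [343.2 284.9  60. ] top/bot [305.8 234.5  60. ] [399.3 253.5  60. ]
yellow [ 225  162   69   69 3666] [433.1 204.5  60. ] left/right x [436.1 180.4  60. ] [430.1 228.8  60. ] top/bot [407.9 201.3  60. ] [459.2 207.8  60. ]
```

```bash
python3 -m handwheel '0.7 1.2 35 0 0 -0.01 0.5;0.7 1.2 70 0 0 -0.01 0.5;0.7 1.2 97 0 0 -0.01 0.5;0.7 1.2 117 0 0 -0.01 0.5;0.7 1.2 117 0 0 -0.01 0.5;0.7 1.2 117 0 0 -0.01 -0.3;0.7 1.2 117 0 0 -0.01 -0.3;0.7 1.2 117 0 0 -0.01 -0.3' 30
python3 -m handwheel '0 0 0 0 0 0 -0.3;0 0 0 0 0 0 -0.3'
```

```text
time: 16.25
ee_pos: [436.0, 205.0, 22.8]
tool_rot: [0.001, -0.069, 0.998, 0.0]
wrist_force: [-1.3, -1.4, 7.1]
finger_gap: 0.576
finger_force: 32.0
time: 16.5
ee_pos: [436.0, 205.0, 22.9]
tool_rot: [0.001, -0.069, 0.998, 0.0]
wrist_force: [-1.7, -2.2, 6.3]
finger_gap: 0.571
finger_force: 32.1
```

```bash
python3 -m handwheel '0 0 -20 0 0 0 -0.3;0 0 -70 0 0 0 -0.3;0 0 -125 0 0 0 -0.3;-10 -40 -125 0 0 0 -0.3;-23 -90 -125 0 0 0 -0.3;-36 -140 -125 0 0 0 -0.3;-49 -190 -125 0 0 0 -0.3;-62 -240 -125 0 0 0 -0.3'
python3 -c "
from h import *
to(569.2,-112.2,145,187.7)"
```

```text
time: 17.5
ee_pos: [530.2, -26.0, 146.9]
tool_rot: [0.0, -0.069, 0.998, 0.0]
wrist_force: [1.0, 1.0, -3.3]
finger_gap: 0.572
finger_force: 32.5
t 17.5 at [530.2 -26.  146.9] yaw -172.1 gap 0.572 F [ 1.   1.  -3.3] ff 32.5
-> [-26.8 -90.8   1.9] [0.    0.    0.004]
```

```bash
python3 -m handwheel '-9 -30 2 0 0 0.004 -0.3;-18 -60 2 0 0 0.004 -0.3;-27 -85 2 0 0 0.004 -0.3;-27 -91 2 0 0 0.004 -0.3;-27 -91 2 0 0 0.004 -0.3;-27 -91 2 0 0 0.004 -0.3'
python3 - <<'E'
from h import *
to(569.2,-112.2,26.5,187.7)
lids(63.5,"pics/w4.png")
E
```

```text
time: 18.25
ee_pos: [569.0, -110.0, 144.8]
tool_rot: [-0.0, -0.067, 0.998, 0.0]
wrist_force: [0.1, 0.2, -3.0]
finger_gap: 0.573
finger_force: 32.5
t 18.25 at [ 569.  -110.   144.8] yaw -172.3 gap 0.573 F [ 0.1  0.2 -3. ] ff 32.5
-> [ 1.000e-01 -2.200e+00  1.183e+02] [0. 0. 0.]
yellow [ 191   71   55   56 2355] [ 502.  -144.8   63.5] left/right x [ 504.4 -162.5   63.5] [ 499.7 -127.3   63.5] top/bot [ 485.4 -146.4   63.5] [ 520.  -143.1   63.5]
yellow [ 258   71   54   56 2307] [ 496.4 -101.5   63.5] left/right x [ 498.7 -118.8   63.5] [494.1 -84.3  63.5] top/bot [ 479.7 -104.2   63.5] [514.1 -98.7  63.5]
yellow [  193   229   129   124 12540] [646.1 -99.6  63.5] left/right x [ 652.9 -150.5   63.5] [639.2 -48.7  63.5] top/bot [ 592.1 -106.9   63.5] [707.4 -91.4  63.5]
```

View pics/w4.png

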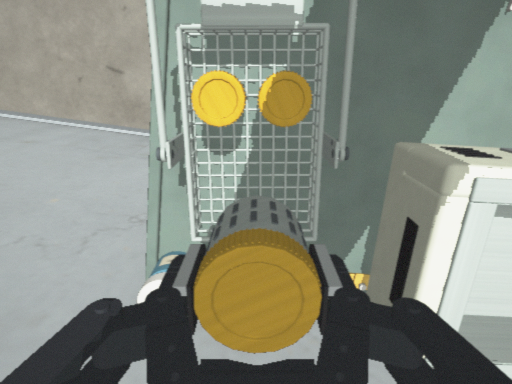

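The view shows both small lids upright at (218,99) and (285,98) inside the basket. The pivot pins are at (166,153) and (341,151), and the big pot is in hand. I'll compute the pivot position for balance.

Run:
```python
from h import *
m=camera_model("wrist")
a,b=plane("wrist",166,153,75,m)[:2],plane("wrist",341,151,75,m)[:2];c=(a+b)/2;print(a,b,c)
for p in [(181,27),(328,25),(318,240),(193,240)]: print(plane("wrist",*p,38,m)[:2].round(1))
e=np.array([.991,.134]);s=np.array([499.2,-123.15]);d=(c-s)@e;print("small mean y",-d,"x",(s-c)@np.array([.134,-.991]),"big at",c+d*e)
```

```text
[ 540.55571284 -174.2182362 ] [523.87774085 -60.443493  ] [ 532.21672684 -117.3308646 ]
[ 460.1 -177.4]
[445.4 -77.5]
[607.1 -52.8]
[ 621.2 -157.6]
small mean y -33.499340446519014 x 1.3425217856891782 big at [ 565.41457323 -112.84195298]
```

```bash
python3 -m handwheel '2.9 -1.1 30 0 0 0 -0.3;2.9 -1.1 65 0 0 0 -0.3;2.9 -1.1 92 0 0 0 -0.3;2.9 -1.1 104 0 0 0 -0.3;2.9 -1.1 111 0 0 0 -0.3;2.9 -1.1 115 0 0 0 -0.3;2.9 -1.1 116 0 0 0 -0.3;2.9 -1.1 116 0 0 0 -0.3'
python3 -m handwheel '0 0 1 0 0 0 -0.3;0 0 2 0 0 0 -0.3;0 0 2.5 0 0 0 -0.3'
```

```text
time: 19.3
ee_pos: [566.7, -112.3, 29.3]
tool_rot: [0.0, -0.067, 0.998, -0.0]
wrist_force: [-0.2, 0.4, -3.1]
finger_gap: 0.579
finger_force: 32.4
time: 19.68
ee_pos: [566.5, -112.2, 26.4]
tool_rot: [0.0, -0.067, 0.998, -0.0]
wrist_force: [-3.3, 0.8, 4.2]
finger_gap: 0.581
finger_force: 32.7
```

Contact (force went from -3 to +4 N). I'll release and rise.

```bash
python3 -m handwheel '0 0 0 0 0 0 -0.3;0 0 0 0 0 0 0.4;0 0 0 0 0 0 0.4;0 0 0 0 0 0 0.4;0 0 -8 0 0 0 0.4;0 0 -50 0 0 0 0.4;0 0 -110 0 0 0 0.4;0 0 -160 0 0 0 0.4'
python3 -c "
from h import *
to(429.5,-131,190,97.7)"
```

```text
time: 20.68
ee_pos: [566.5, -112.2, 189.3]
tool_rot: [0.001, -0.067, 0.998, -0.0]
wrist_force: [-0.1, 0.2, -0.2]
finger_gap: 0.698
finger_force: 0.0
t 20.68 at [ 566.5 -112.2  189.3] yaw -172.3 gap 0.698 F [-0.1  0.2 -0.2] ff 0.0
-> [138.2  -0.3  -0.9] [1.000e-03 2.000e-03 1.571e+00]
```

```bash
python3 -m handwheel '17 0 0 0 0 0.18 0;35 0 0 0 0 0.36 0;52 0 0 0 0 0.54 0;70 0 0 0 0 0.72 0;87 0 0 0 0 0.9 0;105 0 0 0 0 1.08 0;122 0 0 0 0 1.26 0;138 0 0 0 0 1.44 0'
python3 -m handwheel '0 0 0 0 0 0.13 0;0 0 0 0 0 0.13 0;0 0 0 0 0 0.13 0'
python3 - <<'E'
from h import *
to(429.3,-131.2,55,97.7)
lids(63.5,"pics/w5.png")
for n in("scene","side"): cv2.imwrite(f"pics/{n}5.png",camera(n))
a=cv2.imread("pics/w5.png");b=cv2.imread("pics/scene5.png")[125:305,150:390]
cv2.imwrite("pics/c5.png",np.vstack([cv2.resize(a,(512,384)),cv2.resize(b,(512,216*512//512),interpolation=cv2.INTER_CUBIC)]))
E
```

```text
time: 21.68
ee_pos: [429.1, -130.7, 186.9]
tool_rot: [0.0, 0.61, 0.793, 0.0]
wrist_force: [-0.0, -0.6, 0.5]
finger_gap: 0.499
finger_force: 0.0
time: 22.05
ee_pos: [429.8, -130.7, 186.5]
tool_rot: [0.0, 0.657, 0.754, 0.0]
wrist_force: [-0.4, 0.4, -0.8]
finger_gap: 0.499
finger_force: 0.0
t 22.05 at [ 429.8 -130.7  186.5] yaw 97.9 gap 0.499 F [-0.4  0.4 -0.8] ff 0.0
-> [ -0.5  -0.6 131.5] [0.    0.    0.004]
yellow [488  73  24  81 492] [615.7 -49.5  63.5] left/right x [606.2 -50.8  63.5] [624.4 -48.3  63.5] top/bot [602.9 -16.4  63.5] [625.9 -75.8  63.5]
yellow [ 316  138   45   44 1513] [494.8 -99.4  63.5] left/right x [ 476.7 -101.9   63.5] [512.9 -96.9  63.5] top/bot [490.9 -81.9  63.5] [ 498.8 -117.5   63.5]
yellow [ 382  154   64   58 2856] [ 562.6 -109.8   63.5] left/right x [ 536.  -113.5   63.5] [ 588.9 -106.2   63.5] top/bot [555.6 -86.3  63.5] [ 570.2 -135.3   63.5]
yellow [ 313  188   42   41 1354] [ 500.2 -142.1   63.5] left/right x [ 482.5 -144.5   63.5] [ 517.8 -139.7   63.5] top/bot [ 496.4 -124.1   63.5] [ 504.2 -160.7   63.5]
```

View pics/c5.png

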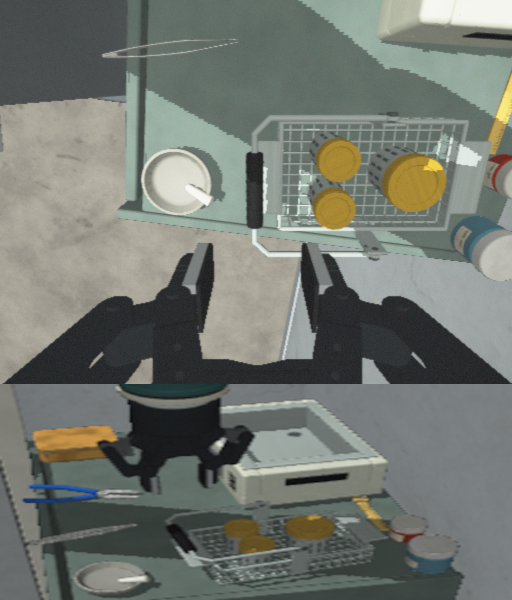

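All three pots stand upright in the basket, with the lids at (337,159), (334,207) and (414,181). The grip is at (255,190). I'll descend and take hold of the sleeve.

```bash
python3 - <<'E'
from h import *
print(plane("wrist",255,190,75).round(1))
E
python3 -m handwheel '-0.5 -0.6 40 0 0 0 0;-0.5 -0.6 80 0 0 0 0;-0.5 -0.6 110 0 0 0 0;-0.5 -0.6 125 0 0 0 0;-0.5 -0.6 131.5 0 0 0 0;-0.5 -0.6 131.5 0 0 0 0;-0.5 -0.6 131.5 0 0 0 0;-0.5 -0.6 131.5 0 0 0 0' 30
```

```text
[ 429.7 -131.2   75. ]
time: 23.2
ee_pos: [429.5, -131.4, 55.5]
tool_rot: [0.001, 0.658, 0.753, 0.0]
wrist_force: [0.3, 0.6, -1.2]
finger_gap: 0.498
finger_force: 0.0
```

```bash
python3 -m handwheel '0 0 0 0 0 0 -0.4;0 0 0 0 0 0 -0.7;0 0 0 0 0 0 -1;0 0 0 0 0 0 -1;0 0 0 0 0 0 -1' 30
python3 -c "
from h import *
to(429.3,-131.2,55,97.7)"
```

```text
time: 23.82
ee_pos: [429.2, -131.3, 54.9]
tool_rot: [0.0, 0.658, 0.753, -0.0]
wrist_force: [-2.1, -0.3, 3.6]
finger_gap: 0.151
finger_force: 29.3
t 23.82 at [ 429.2 -131.3   54.9] yaw 97.7 gap 0.151 F [-2.1 -0.3  3.6] ff 29.3
-> [ 0.1  0.1 -0.1] [0.    0.    0.001]
```

```bash
python3 -m handwheel '0 0.5 -10.3 0 0 0 -1;0 2 -20.5 0 0 0 -1;0 4.5 -30.5 0 0 0 -1;0 8 -40.2 0 0 0 -1;0 12.4 -49.5 0 0 0 -1;0 17.7 -58.3 0 0 0 -1;0 23.9 -66.6 0 0 0 -1;0 30.7 -74.2 0 0 0 -1'
```

```text
time: 24.82
ee_pos: [460.1, -127.1, 129.6]
tool_rot: [0.0, 0.658, 0.753, 0.0]
wrist_force: [-2.5, 1.0, 0.1]
finger_gap: 0.152
finger_force: 29.6
```

```bash
python3 -m handwheel '0 7.6 -6.9 0 0 0 -1;0 15.9 -13 0 0 0 -1;0 24.8 -18.4 0 0 0 -1;0 34.1 -22.8 0 0 0 -1;0 43.7 -26.2 0 0 0 -1;0 53.8 -28.7 0 0 0 -1;0 64 -30.2 0 0 0 -1;0 74.2 -30.7 0 0 0 -1'
python3 -c "
from h import *
to(532.8,-117,160,97.7)"
```

```text
time: 25.82
ee_pos: [534.1, -116.9, 160.0]
tool_rot: [0.0, 0.658, 0.753, 0.0]
wrist_force: [-0.3, 2.8, 3.5]
finger_gap: 0.147
finger_force: 29.8
t 25.82 at [ 534.1 -116.9  160. ] yaw 97.7 gap 0.147 F [-0.3  2.8  3.5] ff 29.8
-> [ 0.1 -1.3 -0. ] [ 0.001 -0.     0.001]
```

```bash
python3 -m handwheel '0 0 0 0 0 0 -1;0 0 0 0 0 0 -1;0 0 -3 0 0 0 -1;0 0 -6 0 0 0 -1;0 0 -10 0 0 0 -1;0 0 -15 0 0 0 -1;0 0 -20 0 0 0 -1;0 0 -20 0 0 0 -1' 60
```

```text
time: 26.82
ee_pos: [533.3, -117.2, 180.2]
tool_rot: [0.0, 0.658, 0.753, 0.0]
wrist_force: [0.1, 0.2, -7.6]
finger_gap: 0.138
finger_force: 58.5
```

The wrist carries 7.6 N, so the whole basket hangs from the handle. I'll raise it and check that it's level.

```bash
python3 -m handwheel '0 0 -6 0 0 0 -1;0 0 -18 0 0 0 -1;0 0 -34 0 0 0 -1;0 0 -52 0 0 0 -1;0 0 -70 0 0 0 -1;0 0 -88 0 0 0 -1;0 0 -102 0 0 0 -1;0 0 -108 0 0 0 -1'
python3 -m handwheel '0 0 0 0 0 0 -1;0 0 0 0 0 0 -1;0 0 0 0 0 0 -1;0 0 0 0 0 0 -1'
python3 - <<'E'
from h import *
to(533,-117,290,97.7)
m=camera_model("wrist");w=camera("wrist");a=camera("scene");b=camera("side")
cv2.imwrite("pics/w6.png",w);cv2.imwrite("pics/s6.png",a);cv2.imwrite("pics/d6.png",b)
cv2.imwrite("pics/c6.png",np.hstack([cv2.resize(a[90:290,190:350],(400,500),interpolation=cv2.INTER_CUBIC),cv2.resize(b[90:290,170:330],(400,500),interpolation=cv2.INTER_CUBIC)]))
E
```

```text
time: 27.82
ee_pos: [533.3, -117.2, 288.6]
tool_rot: [0.0, 0.658, 0.753, 0.0]
wrist_force: [0.3, 0.2, -7.8]
finger_gap: 0.14
finger_force: 58.6
time: 28.32
ee_pos: [533.1, -117.1, 287.3]
tool_rot: [-0.0, 0.658, 0.753, -0.0]
wrist_force: [-0.0, 0.4, -7.4]
finger_gap: 0.134
finger_force: 58.6
t 28.32 at [ 533.1 -117.1  287.3] yaw 97.7 gap 0.134 F [-0.   0.4 -7.4] ff 58.6
-> [ 0.1 -0.  -2.7] [-0.    -0.     0.001]
```

View pics/c6.png

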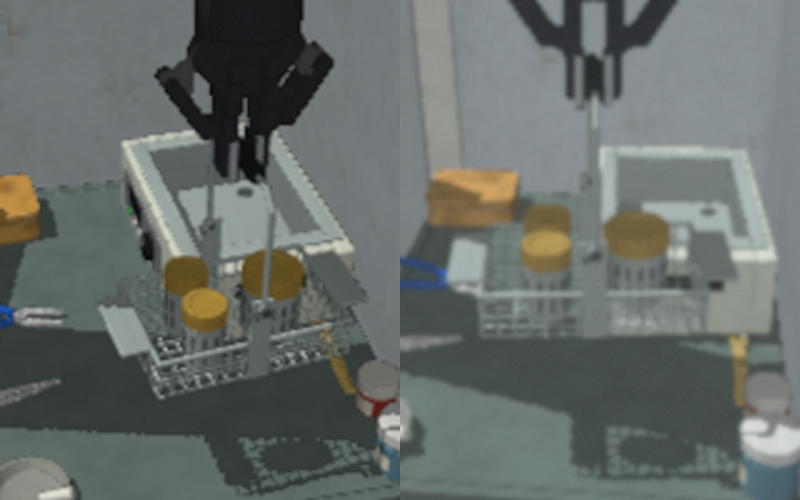

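Both views show the basket hanging level, the three pots standing upright and the handle vertical. Next I'll refine the cleaner pose from the saved pictures by fitting its top edges.

```bash
cat > fit.py <<'E'
from h import *
import pickle
def T(s):
    q=s["tool_rot"];M=np.eye(4);M[:3,:3]=R.from_quat([q[1],q[2],q[3],q[0]]).as_matrix();M[:3,3]=s["ee_pos"];return M
def edge(n,img,M,p,q,w=7,name=""):
    "strongest brightness step within +-w px of segment p-q; robust line on z=96"
    g=cv2.GaussianBlur(cv2.cvtColor(img,cv2.COLOR_BGR2GRAY),(3,3),0).astype(np.float32)
    p,q=np.array(p,float),np.array(q,float);d=(q-p)/np.linalg.norm(q-p);nn=np.array([-d[1],d[0]]);off=np.arange(-w,w+.01,.25);P=[]
    for t in np.linspace(.08,.92,60):
        xy=(p+(q-p)*t)+off[:,None]*nn
        v=cv2.remap(g,xy[:,0].astype(np.float32)[:,None],xy[:,1].astype(np.float32)[:,None],cv2.INTER_LINEAR)[:,0]
        gr=np.abs(np.gradient(v));k=gr.argmax();P.append(plane(n,*xy[k],96,M)[:2])
    P=np.array(P,np.float32);vx,vy,x,y=cv2.fitLine(P,cv2.DIST_HUBER,0,.5,.01).ravel()
    r=np.abs((P-[x,y])@[-vy,vx]);print(name,"at",(round(float(x),1),round(float(y),1)),"ang",round(np.degrees(np.arctan2(vy,vx))%180,1),"med res",round(float(np.median(r)),2));return x,y,vx,vy
E
python3 - <<'E'
from fit import *
m1=pickle.load(open("w1.pkl","rb"));C=np.linalg.inv(T(get_state()))@camera_model("wrist")["pose"]
s={"ee_pos":np.array([442.4,21.7,127.]),"tool_rot":[0,.658,.753,0]};m2=dict(m1,pose=T(s)@C)
w1,w2=cv2.imread("pics/w1.png"),cv2.imread("pics/w2.png");a,b=cv2.imread("pics/scene0.png"),cv2.imread("pics/side0.png")
f=lambda u,v:(u*.64,v*.64)
edge("wrist",w1,m1,f(545,192),f(728,198),5,"w1 front");edge("wrist",w1,m1,f(737,190),f(778,5),6,"w1 right")
edge("wrist",w2,m2,(395,267),(450,270),6,"w2 front")
S=lambda u,v:(150+u/3.3,125+v/3.3);D=lambda u,v:(130+u/3.7,140+v/3.7)
edge("scene",a,None,S(300,71),S(485,44),4,"sc back");edge("scene",a,None,S(492,50),S(596,205),4,"sc right")
edge("side",b,None,D(445,33),D(655,36),4,"sd back");edge("side",b,None,D(662,42),D(705,185),4,"sd right")
edge("scene",a,None,S(332,82),S(472,65),3,"sc mouth back");edge("scene",a,None,S(478,68),S(552,194),3,"sc mouth right")
edge("side",b,None,D(474,49),D(636,50),3,"sd mouth back");edge("side",b,None,D(641,55),D(661,172),3,"sd mouth right")
E
```

```text
w1 front at (596.6, 10.1) ang 4.9 med res 0.51
w1 right at (682.0, 95.0) ang 94.5 med res 0.2
w2 front at (546.2, 9.5) ang 3.5 med res 0.2
sc back at (587.0, 255.7) ang 5.0 med res 1.03
sc right at (681.8, 119.5) ang 94.5 med res 0.54
sd back at (592.3, 225.4) ang 5.7 med res 0.77
sd right at (679.7, 126.3) ang 94.6 med res 0.6
sc mouth back at (590.6, 227.6) ang 4.5 med res 1.28
sc mouth right at (661.6, 128.1) ang 94.2 med res 0.45
sd mouth back at (596.3, 225.3) ang 5.6 med res 0.0
sd mouth right at (657.8, 137.7) ang 95.2 med res 0.6
```

```bash
python3 -m handwheel '5 2 0 0 0 -0.03 -1;15 6 0 0 0 -0.09 -1;29 11 0 0 0 -0.18 -1;46 18 0 0 0 -0.29 -1;63 24 0 0 0 -0.39 -1;81 31 0 0 0 -0.51 -1;99 39 0 0 0 -0.62 -1;119 46 0 0 0 -0.74 -1'
python3 -c "
from h import *
to(593.7,135.9,288,184.6)"
```

```text
time: 29.48
ee_pos: [562.9, 7.9, 287.6]
tool_rot: [0.0, 0.338, 0.941, 0.0]
wrist_force: [0.1, -0.6, -8.4]
finger_gap: 0.141
finger_force: 58.6
t 29.48 at [562.9   7.9 287.6] yaw 140.4 gap 0.141 F [ 0.1 -0.6 -8.4] ff 58.6
-> [ 57.8 118.3  -0.3] [ 0.     0.    -0.771]
```

```bash
python3 -m handwheel '9 18 0 0 0 -0.12 -1;17 35 0 0 0 -0.23 -1;26 53 0 0 0 -0.35 -1;35 71 0 0 0 -0.46 -1;42 86 0 0 0 -0.56 -1;49 101 0 0 0 -0.66 -1;54 111 0 0 0 -0.73 -1;58 118 0 0 0 -0.77 -1'
python3 -m handwheel '0 0 0 0 0 0 -1;0 0 0 0 0 0 -1;0 0 0 0 0 0 -1;0 0 0 0 0 0 -1;0 0 0 0 0 0 -1;0 0 0 0 0 0 -1;0 0 0 0 0 0 -1;0 0 0 0 0 0 -1'
python3 - <<'E'
from fit import *
s=get_state();to(593.7,135.9,288,184.6,s)
m=camera_model("wrist");im=camera("wrist");cv2.imwrite("pics/w7.png",im);pickle.dump(m,open("w7.pkl","wb"))
for n in("scene","side"): cv2.imwrite(f"pics/{n}7.png",camera(n))
# where things should appear in the wrist view
v=np.radians(94.6);ey=np.array([np.cos(v),np.sin(v),0]);ex=np.array([ey[1],-ey[0],0]);c=np.array([593.7,135.9,0])
zb=s["ee_pos"][2]+20-180
for nm,x,y,z in [("mouth -x-y",-64,-91,96),("mouth -x+y",-64,91,96),("casing -x-y",-87,-126,96),("casing -x +y",-87,126,96),("wall -x-y",-53,-83,zb+38),("wall -x+y",-53,83,zb+38),("lip- -x",-35,-107,zb+40),("lip+ -x",-35,107,zb+40),("big",0,34,zb+63.5)]:
    print(nm,*[proj(k,c+x*ex+y*ey+[0,0,z],mm).round(0) for k,mm in(("wrist",m),("scene",None),("side",None))])
lids(zb+63.5)
E
```

```text
time: 30.48
ee_pos: [593.8, 135.5, 287.5]
tool_rot: [-0.0, -0.039, 0.999, 0.0]
wrist_force: [0.2, 0.5, -8.0]
finger_gap: 0.14
finger_force: 58.5
time: 31.48
ee_pos: [593.8, 134.8, 287.6]
tool_rot: [-0.0, -0.037, 0.999, 0.0]
wrist_force: [0.4, 0.8, -8.1]
finger_gap: 0.141
finger_force: 58.5
t 31.48 at [593.8 134.8 287.6] yaw -175.7 gap 0.141 F [ 0.4  0.8 -8.1] ff 58.5
-> [ 0.   1.1 -0.4] [ 0.    -0.    -0.006]
mouth -x-y [165. 102.] [267. 190.] [256. 184.]
mouth -x+y [350. 100.] [247. 150.] [256. 152.]
casing -x-y [127.  77.] [262. 201.] [246. 191.]
casing -x +y [388.  75.] [236. 145.] [248. 147.]
wall -x-y [153. 120.] [271. 164.] [261. 156.]
wall -x+y [362. 119.] [252. 129.] [260. 129.]
lip- -x [125. 144.] [282. 168.] [269. 159.]
lip+ -x [391. 142.] [256. 123.] [267. 126.]
big [302. 193.] [278. 127.] [281. 127.]
yellow [ 189  143   48   48 1767] [575.3 100.2 191.1] left/right x [576.6  82.4 191.1] [574.  117.6 191.1] top/bot [557.5  99.7 191.1] [593.7 100.8 191.1]
yellow [ 268  159   64   64 3184] [589.5 167.2 191.1] left/right x [591.2 143.2 191.1] [587.7 191.5 191.1] top/bot [564.7 164.4 191.1] [615.5 170.2 191.1]
yellow [ 193  197   45   45 1599] [618.  103.2 191.1] left/right x [619.3  85.9 191.1] [616.7 120.7 191.1] top/bot [599.3 102.6 191.1] [637.1 103.9 191.1]
```

Lid midpoints show the basket centred on the TCP and level. Now I'll check the tank against the same wrist view.

Run:
```python
from fit import *
m=pickle.load(open("w7.pkl","rb"));im=cv2.imread("pics/w7.png")
v=np.radians(94.6);ey=np.array([np.cos(v),np.sin(v),0]);ex=np.array([ey[1],-ey[0],0]);c=np.array([593.7,135.9,0])
pr=lambda x,y:proj("wrist",c+x*ex+y*ey+[0,0,96],m)
for nm,a,b,w in [("casing -x",(-87,-115),(-87,115),10),("mouth -x",(-64,-80),(-64,80),9),("casing -y",(-82,-126),(-30,-126),12),("casing +y",(-82,126),(-30,126),12)]:
    p,q=pr(*a),pr(*b);x,y,vx,vy=edge("wrist",im,m,p,q,w,nm+str(p.round(0))+str(q.round(0)))
    print("   local",(np.array([x,y])-c[:2])@ex[:2],(np.array([x,y])-c[:2])@ey[:2])
g=cv2.cvtColor(im,cv2.COLOR_BGR2GRAY)
print("col profile u=257 rows 60-125",g[60:126:2,257]);print("row 95, u 100..170",g[95,100:172:2]);print("row95 u 345..415",g[95,345:416:2])
print("row 110, u 100..190",g[110,100:192:2]);print("row110 u 330..415",g[110,330:416:2])
```

```text
casing -x[138.  77.][377.  75.] at (510.0, 127.9) ang 94.8 med res 0.48
   local -84.08556580055566 -1.2488831877654283
mouth -x[176. 101.][339. 100.] at (532.2, 121.4) ang 93.9 med res 0.39
   local -62.42874769622742 -9.53221660665658
casing -y[127.  83.][134. 136.] at (555.7, 9.4) ang 3.5 med res 0.21
   local -47.99714181893678 -123.02274820720282
casing +y[388.  81.][381. 135.] at (526.6, 252.8) ang 5.1 med res 0.19
   local -57.49794956878431 121.85797395993501
col profile u=257 rows 60-125 [142 143 144 141 142  70  36  43  42  98 155 163 171 169 136 141 137 138
 140 137 139 140 118 135 131 132 138 122  60  82 115 115  90]
row 95, u 100..170 [141 142 143 140 142 142 138 142 140 138 136 139 141 138 140 142 143 162
 166 165 167 167 169 159 136 135 136 137 138 140 138 140 137 143 137 139]
row95 u 345..415 [209 211 211 211 210 210 212 211 210 210 209 231 239 240 239 238 238 234
 196 147 149 147 109 134 144 142 143 105 101  99 101  99  99  99 104 102]
row 110, u 100..190 [137 141 141 144 137 138 139 139 139 142 141 140 142 142 141 142 145 159
 163 166 167 166 167 167 150 141 140 142 136 137 136 137 134 119  89  87
  85  87  88  84 120 133 132 133 130 133]
row110 u 330..415 [136 132 106  86  86  85  87  91 145 174 219 220 219 215 215 214 213 212
 238 240 239 240 239 238 236 205 144 146 115 131 140 141 139 100 100 101
  99 103 102 103 100 100 101]
```

Casing ends fit symmetrically (-123/+122 mm), and the mouth is within about 1 mm of the target. I'll lower slowly.

```bash
python3 -m handwheel '-0.5 0.5 3 0 0 0 -1;-0.5 0.5 9 0 0 0 -1;-0.5 0.5 16 0 0 0 -1;-0.5 0.5 23 0 0 0 -1;-0.5 0.5 29 0 0 0 -1;-0.5 0.5 33 0 0 0 -1;-0.5 0.5 35 0 0 0 -1;-0.5 0.5 35 0 0 0 -1'
python3 -m handwheel '0 0 3 0 0 0 -1;0 0 7 0 0 0 -1;0 0 11 0 0 0 -1;0 0 15 0 0 0 -1;0 0 19 0 0 0 -1;0 0 22 0 0 0 -1;0 0 22 0 0 0 -1;0 0 22 0 0 0 -1'
```

```text
time: 32.67
ee_pos: [594.3, 135.2, 252.7]
tool_rot: [0.0, -0.037, 0.999, -0.0]
wrist_force: [-0.3, -0.3, -8.1]
finger_gap: 0.143
finger_force: 58.5
time: 33.67
ee_pos: [594.3, 135.3, 230.8]
tool_rot: [0.0, -0.037, 0.999, 0.0]
wrist_force: [-0.8, -0.1, -7.7]
finger_gap: 0.138
finger_force: 58.5
```

Basket is inside the mouth with its weight still free (-7.7 N) and no side force. I'll lower the last centimetre.

```bash
python3 -m handwheel '0 0 2 0 0 0 -1;0 0 4 0 0 0 -1;0 0 6 0 0 0 -1;0 0 8 0 0 0 -1;0 0 9 0 0 0 -1;0 0 10 0 0 0 -1;0 0 10 0 0 0 -1;0 0 10 0 0 0 -1'
```

```text
time: 34.67
ee_pos: [594.3, 135.2, 220.7]
tool_rot: [0.0, -0.037, 0.999, 0.0]
wrist_force: [0.0, 0.8, -8.2]
finger_gap: 0.139
finger_force: 58.6
```

```bash
python3 -m handwheel '0 0 1 0 0 0 -1;0 0 2 0 0 0 -1;0 0 3 0 0 0 -1;0 0 3 0 0 0 -1'
```

```text
time: 35.17
ee_pos: [594.7, 135.4, 220.0]
tool_rot: [0.002, -0.037, 0.999, 0.0]
wrist_force: [-3.8, -0.3, 10.7]
finger_gap: 0.139
finger_force: 60.4
```

Lips have taken the load at the expected height (TCP 220). I'll relieve the push, lean the handle just past upright so it falls toward its near stop, and release.

```bash
python3 -m handwheel '0 0 -1.5 0 0 0 -1;0 0 -2.2 0 0 0 -1;0 3 -2 0 0 0 -1;0 6 -1.8 0 0 0 -1;0 9 -1.5 0 0 0 -1;0 12 -1.2 0 0 0 -1;0 12 -1.2 0 0 0 -1' 25
```

```text
time: 36.05
ee_pos: [593.4, 147.7, 219.2]
tool_rot: [0.0, -0.037, 0.999, 0.0]
wrist_force: [-1.6, 1.1, 5.5]
finger_gap: 0.142
finger_force: 59.8
```

```bash
python3 -m handwheel '0 0 0 0 0 0 -0.5;0 0 0 0 0 0 0;0 2 0 0 0 0 0.4;0 5 0 0 0 0 0.4;0 5 0 0 0 0 0.4;0 5 -10 0 0 0 0.4;0 5 -40 0 0 0 0.4;0 5 -90 0 0 0 0.4'
python3 -m handwheel '0 0 0 0 0 0 0.4;0 0 0 0 0 0 0.4;0 0 0 0 0 0 0.4;0 0 0 0 0 0 0.4'
python3 - <<'E'
from fit import *
s=get_state();to(594,135,300,184.3,s)
m=camera_model("wrist");im=camera("wrist");cv2.imwrite("pics/w8.png",im)
lids(60+63.5)
hsv=cv2.cvtColor(im,cv2.COLOR_BGR2HSV)
k,l,st,c=cv2.connectedComponentsWithStats(cv2.inRange(hsv,(0,0,0),(180,255,40)))
for i in range(1,k):
    if 200<st[i,4]: print("dark",st[i],c[i].round(0))
for th in(1.57,1.75): 
    e=np.array([-.0767,.997]);p=np.array([594.5,135.2])-105*np.cos(th)*e;print(th,proj("wrist",[*p,135+105*np.sin(th)],m).round(0))
E
```

```text
time: 37.05
ee_pos: [592.5, 152.0, 309.2]
tool_rot: [-0.001, -0.037, 0.999, -0.0]
wrist_force: [0.2, 1.0, 0.5]
finger_gap: 0.698
finger_force: 0.0
time: 37.55
ee_pos: [592.8, 152.2, 308.0]
tool_rot: [-0.001, -0.037, 0.999, -0.0]
wrist_force: [-0.0, 0.7, 0.4]
finger_gap: 0.697
finger_force: 0.0
t 37.55 at [592.8 152.2 308. ] yaw -175.7 gap 0.697 F [-0.   0.7  0.4] ff 0.0
-> [  0.1 -17.2   8. ] [-0.    -0.001 -0.001]
yellow [190 129  36  36 990] [576.4 100.8 123.5] left/right x [577.6  83.4 123.5] [575.1 118.6 123.5] top/bot [559.  100.3 123.5] [594.6 101.2 123.5]
yellow [ 263  142   34   48 1224] [589.4 174.7 123.5] left/right x [590.6 158.3 123.5] [588.1 192.1 123.5] top/bot [566.6 172.6 123.5] [616.  177.3 123.5]
yellow [193 171  33  34 902] [619.7 103.9 123.5] left/right x [620.9  86.9 123.5] [618.4 120.5 123.5] top/bot [601.8 103.4 123.5] [638.3 104.4 123.5]
yellow [ 90 178  43  10 315] [621.7   1.5 123.5] left/right x [623.3 -20.6 123.5] [620.1  23.2 123.5] top/bot [616.8   1.8 123.5] [626.7   1.2 123.5]
dark [ 250  164   19   89 1519] [259. 207.]
dark [    0   247   395   137 17321] [202. 341.]
dark [ 402  311   73   73 1473] [435. 360.]
1.57 [232. 207.]
1.75 [259. 206.]
```

The black sleeve is at (259,207), as predicted for the 1.75 stop. The lids sit symmetrically about the mouth centre at the right height, and the arm is clear.

```bash
python3 -c "
from bench import *
print(hand_in())"
```

```text
the job is handed in; nothing more can be done
None
```

I handed the job in at about 38 s of the 72 s allowed: the basket hangs level in the tank by its lips with all three pots standing in it, the handle rests on its upper stop and the arm is clear; no verdict came back.

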